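# Set out the blue at the enameller's bench

## Task

The blue colour tile has fallen on its face in its wooden stand: tip it back up on its lower edge so that it leans against the back board like its neighbours, blue side facing out. One of the three identical blue-banded jars is full and two are empty, which shows only when they are lifted: stand the full one on the same stand, in the middle in front of the tile, set down and not dropped. Put any empty you lift back upright where it stood, and leave everything else on the bench undisturbed.

Things in the scene. Friction and masses are not known exactly. Their poses are not given: they have to be found in the camera images.
- jar_a: white screw-lid jar, blue band, blue dot on the lid: body 52 mm diameter, lid 56 mm diameter and 20 mm tall, 68 mm tall over all; origin at the centre of its underside, z up. One of three that look alike; the name does not tell which is full. Empty about 60 g, full about 240 g (each within 20%)
- jar_b: white screw-lid jar, blue band, blue dot on the lid: body 52 mm diameter, lid 56 mm diameter and 20 mm tall, 68 mm tall over all; origin at the centre of its underside, z up. One of three that look alike; the name does not tell which is full. Empty about 60 g, full about 240 g (each within 20%)
- jar_c: white screw-lid jar, blue band, blue dot on the lid: body 52 mm diameter, lid 56 mm diameter and 20 mm tall, 68 mm tall over all; origin at the centre of its underside, z up. One of three that look alike; the name does not tell which is full. Empty about 60 g, full about 240 g (each within 20%)
- tile_blue: enamelled steel tile 110 x 60 x 6 mm, 90 g, three blue fields on its face, dark back; origin at the face's centre, x along the 110 mm to its foot edge, y across, z out of the back. Lies face down, loose: foot 2-7 mm short of the back board, far end over the lip (10 deg slope), jutting 23 mm past it, underside 31 mm above the bench. Pushed up from under that end it pivots on its foot
- stand_blue: fixed beech stand; origin under its base, +x from front lip to back board, y across, z up. Base 96 mm wide, 12 mm thick, x -55 to +60 mm; lip x -55 to -49 mm, top 26 mm above the bench; back board 92 mm wide, leans back 10 deg, from x +35 mm at the floor to 61 mm above the bench. Sides open
- stand_blue_place (a point): the jar's place on the blue stand: centre of the round grey felt inlay (60 mm), on the floor of the stand, 12 mm above the bench; midway between the lip and the foot of a standing tile, a jar having about 10 mm to spare before and behind
- stand_blue_corner (a point): middle of the corner line where the back board meets the floor of the blue stand, 12 mm above the bench
- stand_green: green stand, fixed, same as the blue one, holding its green jar and standing tile; bystander; origin under its base
- stand_orange: orange stand, fixed, same as the blue one, holding its orange jar and standing tile; bystander; origin under its base
- jar_green: jar of the same size with a green band, standing on the green stand; bystander; origin at the centre of its underside
- jar_orange: jar of the same size with an orange band, standing on the orange stand; bystander; origin at the centre of its underside
- tile_green: standing green colour tile, 110 x 60 x 6 mm, leaning on its board; bystander; origin at the centre of its coloured face
- tile_orange: standing orange colour tile, 110 x 60 x 6 mm, leaning on its board; bystander; origin at the centre of its coloured face
- cup: white ceramic water cup, 72 mm diameter, 75 mm tall; bystander; origin at the centre of its underside
- spatula: spatula, 170 mm long, lying on the bench; bystander
- tub: small round blue tub with a pale lid, 54 mm diameter, 26 mm tall; bystander; origin at the centre of its underside

How it is judged:
At the end, for the whole second after the job is handed in: Blue tile on its foot edge against the blue stand's board, lean 2-18 deg, face out, within 18 mm of the middle and 8 deg of square; full jar upright on that stand's floor before it, within 20 mm of the middle; empties upright within 30 mm of where they stood; all at rest (angle between tile_blue's own x axis and vertical above 2.8 rad and angle between tile_blue's own z axis and vertical between 1.6 and 1.92 rad and angle between the y axis of tile_blue and the y axis of stand_blue, either way round below 0.15 rad and y of tile_blue in the frame of stand_blue between -0.018 and 0.018 m and x of tile_blue in the frame of stand_blue between 0.015 and 0.05 m and z of tile_blue in the frame of stand_blue above 0.055 m and linear speed of each of tile_blue, jar_a, jar_b, jar_c below 0.02 m/s and angle between each of jar_a, jar_b, jar_c's own z axis and vertical below 0.06 rad and ((z of jar_a in the frame of stand_blue between 0.009 and 0.015 m and y of jar_a in the frame of stand_blue between -0.02 and 0.02 m and x of jar_a in the frame of stand_blue between -0.028 and 0.006 m and contact force between jar_a and stand_blue above 1.2 N and distance of each of jar_b, jar_c from where it was at the start of the episode below 0.03 m) or (z of jar_b in the frame of stand_blue between 0.009 and 0.015 m and y of jar_b in the frame of stand_blue between -0.02 and 0.02 m and x of jar_b in the frame of stand_blue between -0.028 and 0.006 m and contact force between jar_b and stand_blue above 1.2 N and distance of each of jar_a, jar_c from where it was at the start of the episode below 0.03 m) or (z of jar_c in the frame of stand_blue between 0.009 and 0.015 m and y of jar_c in the frame of stand_blue between -0.02 and 0.02 m and x of jar_c in the frame of stand_blue between -0.028 and 0.006 m and contact force between jar_c and stand_blue above 1.2 N and distance of each of jar_a, jar_b from where it was at the start of the episode below 0.03 m))); the robot touches nothing.
It fails at once if a blue-banded jar is dropped (moves faster than 0.6 m/s out of the fingers, about 20 mm of fall) ((linear speed of jar_a above 0.6 m/s and contact force between the fingers and jar_a below 0.05 N) or (linear speed of jar_b above 0.6 m/s and contact force between the fingers and jar_b below 0.05 N) or (linear speed of jar_c above 0.6 m/s and contact force between the fingers and jar_c below 0.05 N)).
It fails at once if a blue-banded jar is tipped over (angle between any of jar_a, jar_b, jar_c's own z axis and vertical above 0.8 rad).
It fails at once if another thing on the bench (green or orange jar or tile, cup, spatula, tub) is moved more than 20 mm (distance of any of jar_green, jar_orange, tile_green, tile_orange, cup, spatula, tub from where it was at the start of the episode above 0.02 m).
It also fails if it takes over 72 s, if anything falls off the work surface, if the arm or the gripper's body presses on something with over 40 N, if the wrist force passes 120 N, or if a joint passes its speed limit or range.

## Robot

A 6-joint arm with a two-finger parallel gripper is mounted at the origin on the work surface. World frame = base frame: x ahead of the robot, y to its left, z up, the work surface at z = 0. Lengths are in m, angles in rad, forces in N, time in s.
With the tool pointing down it reaches from about 0.35 to 0.775 m from the base axis. Payload 7.3 kg.
Tool frame: the origin (TCP) lies midway between the tips of the shut fingers; the grasp point (between the pads) lies 19 mm behind it; z points along the fingers, y is the line along which they close (so a half turn about z gives the same grasp; the last joint's range is limited). The gripper opens to 92 mm and grips with 3 to 60 N. Pads are 19 mm wide; open, the fingers measure 130 mm over their backs; the gripper's body (75 mm by 190 mm) begins 47 mm behind the grasp point.
Start: joints at [-1.362, 0.342, 1.524, -0, 1.275, -0.146], TCP at [0.182, -0.492, 0.189] pointing down, gripper open.
Joint ranges: [-2.53, 2.53], [-0.77, 2.02], [0.04, 2.7], [-1, 4.14], [0.28, 2.66], [-3.11, 3.11]. Speed limits (rad/s): [2.57, 2.57, 3.14, 3.14, 3.14, 3.14].

## Interface

Orientations are given as [roll, pitch, yaw] about the fixed x, y, z axes, in that order (R = Rz(yaw) Ry(pitch) Rx(roll)).
In Python, from cell import monitor, vision, workorder gives the robot as it stands.
- The arm moves only by the tool move_arm, never from a script. Its argument "rows" is a list of rows, each a list of 5 numbers: the shift along the world's x, y, z in mm, then the turn about the world's z in rad, then the closure, from -1 (fully open) to 1 (shut). A call has 1 to 12 rows; each row shifts and turns the commanded pose from where the row before left it; what a row does not reach is not made up. A row lasts 1/10 s, in which the tool goes at most 50 mm and 8.59 degrees, less where a joint would pass 70% of its speed; a pose out of reach is approached as far as the arm can. A call is refused whole if a number of a shift passes 50 or a number of a turn 0.15, either way. A call with a gripper value outside its range is refused whole. The fingers move at their own pace and stop on an object; "newtons" is the grip in N (left out, the last holds). Time passes only in rows, so rows that do not move let the fingers close. It gives the time, the measured TCP pose, the force, the opening and the grip force at its end, in the units of the state.
- monitor.observe(): the state, without advancing time (a new reading comes with each control period).
- vision.read_camera(name): name is "side" or "top" or "wrist"; returns the picture (400x640x3 uint8, red, green, blue); there is no depth.
- vision.get_calibration(name): a dict with "K" (3x3 intrinsics, pixels), "T" (4x4, takes a point from camera to world coordinates); the wrist camera has in their place "mount" (4x4, takes a point from camera to tool coordinates, whose origin is the TCP and whose axes are the flange's). Camera axes: x right, y up, looking along -z (the intrinsics and any distortion apply to the point x, -y, -z); pixel columns grow to the right and rows downward; lengths in m; the calibration is good to about 2 mm. The wrist camera is an equidistant fisheye: a pixel r from the principal point sees the ray r / f radians off the axis. A picture is of the moment at which its call begins: read the wrist's pose just before it. get_calibration takes no time and is no camera call.
- workorder.hand_in(): hands the job in; it is judged then, once.
The state is a dict: "time": time; "qpos": joint angles; "qvel": joint speeds; "joint_efforts": joint torques, N m; "tool_pos": TCP position; "tool_rot": TCP orientation; "contact_force": force on the tool from outside, world axes, zero at the start; "torque": the same for the moment, N m; "opening": finger opening in m; "grip_force": force on a finger pad.
Only numpy, scipy, OpenCV 4.12 (cv2) and the standard library are available. Lean on these libraries where they do the work, as an engineer would, in place of code of your own. Each camera call takes 0.05 s, during which the arm holds its last target. There are 200 camera calls.

## Working session

There is one attempt and no reset: what is moved stays moved. The work goes in short steps, Python scripts to look and compute and a tool call to move; the robot and the scene stay as the last step left them, time stands still between calls to the robot, and variables do not carry over. Pictures are saved under pics/ and viewed, at most 10 in all, crops included, and the job is handed in when it is done.

Besides the shell and the picture viewer there is one more tool, called by a JSON object that holds its "op" and its "data", one argument or row to a line. move_arm: Moves the arm, as the interface text tells. Its arguments: {"type":"object","properties":{"rows":{"type":"array","items":{"type":"array","items":{"type":"number"}}},"newtons":{"type":"number"}},"required":["rows"]}

```bash
ls; mkdir -p pics; python3 - <<'E'
from cell import monitor, vision, workorder
import cv2,numpy as np
for n in ["top","side"]:
    im=vision.read_camera(n); cv2.imwrite(f"pics/{n}0.png",im[:,:,::-1])
    c=vision.get_calibration(n); print(n,c)
print(vision.get_calibration("wrist")); s=monitor.observe();print(s)
E
```

```text
pics
top {'K': array([[413.94441623,   0.        , 325.31430941],
       [  0.        , 413.94441623, 202.4001382 ],
       [  0.        ,   0.        ,   1.        ]]), 'T': array([[-0.01069885,  0.98542898, -0.16975059,  0.39918849],
       [-0.99973797, -0.01397697, -0.01812811, -0.07104119],
       [-0.02023656,  0.16951216,  0.98532031,  1.13474005],
       [ 0.        ,  0.        ,  0.        ,  1.        ]])}
side {'K': array([[451.98879919,   0.        , 321.5486589 ],
       [  0.        , 451.98879919, 209.05352777],
       [  0.        ,   0.        ,   1.        ]]), 'T': array([[-0.70707194,  0.51847023, -0.48087201, -0.04212418],
       [-0.7070932 , -0.52634164,  0.47221148,  0.52629092],
       [-0.00827537,  0.67390882,  0.73876818,  0.99306511],
       [ 0.        ,  0.        ,  0.        ,  1.        ]])}
{'K': array([[309.70691629,   0.        , 325.40562813],
       [  0.        , 309.70691629, 199.33823724],
       [  0.        ,   0.        ,   1.        ]]), 'mount': array([[ 2.54344613e-04,  9.54761665e-01,  2.97371987e-01,
         8.06944948e-02],
       
[... 232 characters left out ...]
.00000000e+00]])}
{'time': 0.1, 'qpos': array([-1.36203542e+00,  3.42660641e-01,  1.52488545e+00,  2.49192324e-06,
        1.27538255e+00, -1.46006145e-01]), 'qvel': array([-0.0014588 , -0.00171835, -0.00256972,  0.00041247,  0.00104403,
       -0.00096545]), 'joint_efforts': array([ 1.98136011e-03, -4.32002699e+01, -2.44696659e+01,  7.18171801e-02,
        5.26236277e-02, -6.69518636e-05]), 'tool_pos': array([ 0.18230714, -0.491914  ,  0.18872312]), 'tool_rot': array([-3.14027123e+00, -1.96727991e-04,  3.54766193e-01]), 'contact_force': array([ 0.066226  , -0.20513446,  0.09307313]), 'torque': array([-0.01573604, -0.02467189,  0.02392296]), 'grip_force': 0.0, 'opening': 0.09155955848386998}
```

View pics/top0.png

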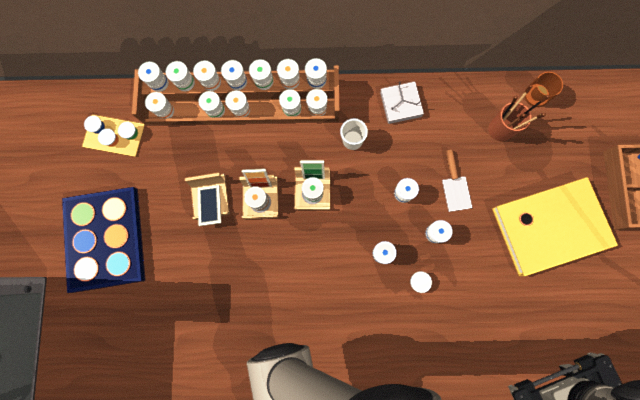

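View pics/side0.png

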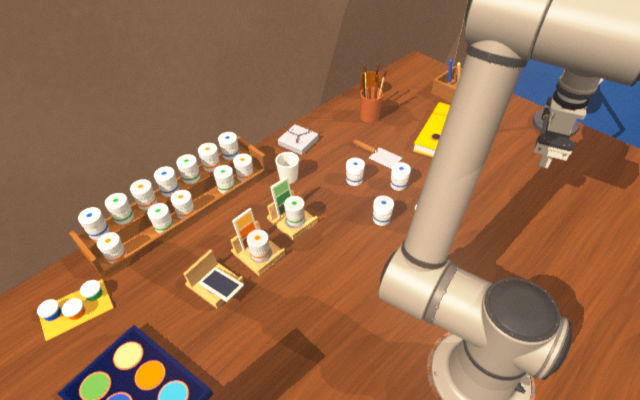

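The top view shows the blue stand at about (209,200) with its tile face down, the orange and green stands at (258,198) and (313,188), and blue-dot jars at (406,189), (440,232) and (385,253). The tub is at (421,283). The side view agrees.

```bash
cat > h.py <<'E'
import numpy as np,cv2
from cell import monitor,vision
def ray(n,uv):
    c=vision.get_calibration(n);K,T=c["K"],c["T"]
    d=T[:3,:3]@np.array([(uv[0]-K[0,2])/K[0,0],-(uv[1]-K[1,2])/K[1,1],-1]);return T[:3,3],d
def plane(n,uv,z):
    o,d=ray(n,uv);return (o+d*(z-o[2])/d[2])[:2]
def proj(n,p):
    c=vision.get_calibration(n);K,T=c["K"],c["T"]
    q=T[:3,:3].T@(np.array(p)-T[:3,3]);return K[0,2]+K[0,0]*q[0]/-q[2],K[1,2]-K[1,1]*q[1]/-q[2]
E
python3 - <<'E'
from h import *
t=cv2.imread("pics/top0.png");s=cv2.imread("pics/side0.png")
hsv=cv2.cvtColor(t,cv2.COLOR_BGR2HSV)
m=cv2.inRange(hsv,(100,120,60),(130,255,255))
n,l,st,ce=cv2.connectedComponentsWithStats(m)
for i in range(1,n):
    if st[i,4]<60 and 370<ce[i][0]<470: print(ce[i],st[i,4],plane("top",ce[i],.068))
# lids: white blobs
w=cv2.inRange(hsv,(0,0,170),(180,60,255)); w=cv2.morphologyEx(w,cv2.MORPH_CLOSE,np.ones((5,5)))
n,l,st,ce=cv2.connectedComponentsWithStats(w)
for i in range(1,n):
    if st[i,4]>150 and 180<ce[i][0]<480 and ce[i][1]>140: print("white",ce[i],st[i],plane("top",ce[i],.068))
a=cv2.resize(t[165:235,180:290],None,fx=7,fy=7,interpolation=cv2.INTER_CUBIC)
cv2.imwrite("pics/c1.png",a)
cv2.imwrite("pics/c2.png",cv2.resize(s[195:315,175:330],None,fx=5,fy=5,interpolation=cv2.INTER_CUBIC))
E
```

```text
[407.5 188. ] 16 [ 0.61819743 -0.26720825]
[440.88235294 230.41176471] 17 [ 0.50568745 -0.34776108]
[384.84210526 252.15789474] 19 [ 0.45181607 -0.20214633]
white [312.38498403 185.68051118] [300 160  29  49 626] [ 0.6281572  -0.01781572]
white [456.63289474 193.80921053] [442 177  30  35 760] [ 0.60083901 -0.39413906]
white [406.25116279 189.07674419] [394 178  25  23 430] [ 0.61536855 -0.26382275]
white [208.13802817 204.88450704] [197 185  24  41 355] [0.58070979 0.25662564]
white [254.85507246 198.09903382] [244 186  22  30 414] [0.59706832 0.13374086]
white [439.00649351 231.13203463] [426 220  26  23 462] [ 0.50389317 -0.34285901]
white [384.21957041 252.16706444] [373 241  23  23 419] [ 0.45181139 -0.20055925]
white [420.66393443 281.67759563] [410 271  22  22 366] [ 0.37681927 -0.28959485]
white [267.46363636 382.80909091] [ 247  358   53   42 1210] [0.13842096 0.09450581]
```

View pics/c1.png

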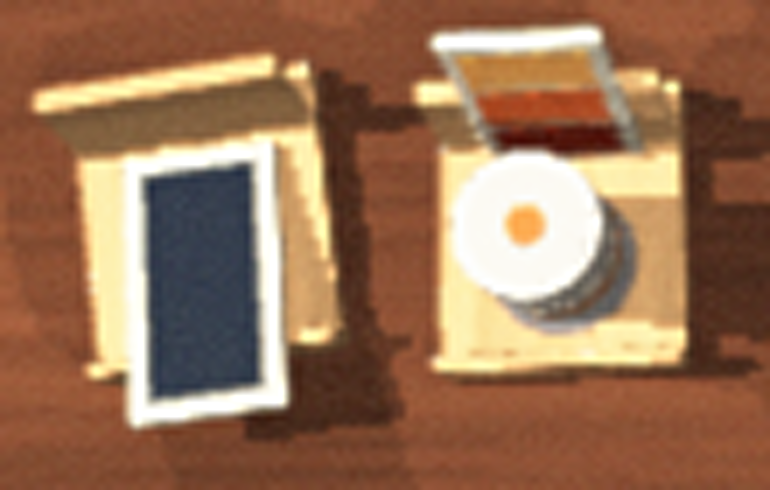

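View pics/c2.png

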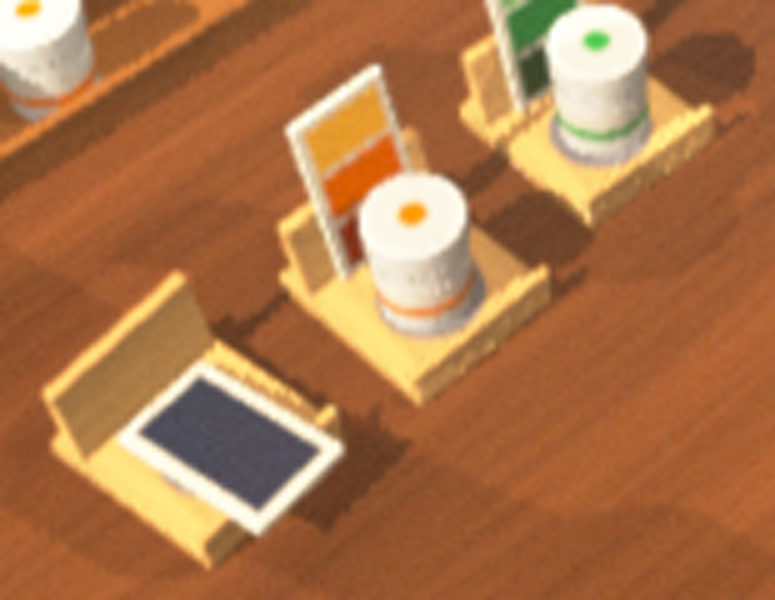

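The crops (×7 and ×5) show the tile's corners in c1 at about (127,158), (272,142), (287,405) and (133,424). The board's top edge runs from (35,105) to (272,65), and the lip ends are at (88,372) and (340,338). The dark back faces up and the far end juts over the lip.

```bash
python3 - <<'E'
from h import *
P=lambda x,y,z:np.round(plane("top",(180+(x+.5)/7-.5,165+(y+.5)/7-.5),z),4)
f1,f2=P(127,158,.018),P(272,142,.018);e2,e1=P(287,405,.037),P(133,424,.037)
print("tile foot",f1,f2,"end",e1,e2,"len",np.linalg.norm((f1+f2-e1-e2)/2),np.linalg.norm(f1-f2),np.linalg.norm(e1-e2))
d=(f1+f2-e1-e2)/2;print("tile yaw",np.degrees(np.arctan2(d[1],d[0])),"endmid",(e1+e2)/2,"footmid",(f1+f2)/2)
b1,b2=P(35,105,.061),P(272,65,.061);l1,l2=P(88,372,.026),P(340,338,.026)
for n,a,b in(("board",b1,b2),("lip",l1,l2)):
  v=a-b;print(n,a,b,np.linalg.norm(v),"yaw",np.degrees(np.arctan2(-v[0],v[1])),"mid",(a+b)/2)
# side view of tile end corners (c2 crop, x5)
S=lambda x,y,z:np.round(plane("side",(175+(x+.5)/5-.5,195+(y+.5)/5-.5),z),4)
print("side end",S(258,533,.037),S(343,448,.037),"foot",S(120,437,.018),S(198,365,.018))
print("side lip",S(210,555,.026),S(335,408,.026),"board",S(45,392,.061),S(180,275,.061))
# jar lids in side view
s=cv2.imread("pics/side0.png");h=cv2.cvtColor(s,cv2.COLOR_BGR2HSV)
m=cv2.inRange(h,(100,120,60),(130,255,255));n,l,st,ce=cv2.connectedComponentsWithStats(m)
for i in range(1,n):
    if 330<ce[i][0]<420 and 4<st[i,4]<60: print(ce[i],st[i,4],plane("side",ce[i],.068))
E
```

```text
tile foot [0.6395 0.3029] [0.6451 0.2454] end [0.5312 0.2899] [0.5378 0.2308] len 0.10867971291828113 0.057772052066721674 0.05946738601956536
tile yaw 7.2950329997821015 endmid [0.5345  0.26035] footmid [0.6423  0.27415]
board [0.6515 0.3248] [0.6658 0.2342] 0.09172158960680957 yaw 8.969379107134 mid [0.65865 0.2795 ]
lip [0.5531 0.3119] [0.5651 0.214 ] 0.09863270248756242 yaw 6.9881177398551735 mid [0.5591  0.26295]
side end [0.5312 0.2904] [0.5401 0.2312] foot [0.6379 0.3014] [0.6461 0.2469]
side lip [0.5445 0.3115] [0.5687 0.2157] board [0.6565 0.3224] [0.6687 0.2323]
[355.2 163.4] 5 [ 0.62013413 -0.27021317]
[383.42857143 202.14285714] 7 [ 0.45489324 -0.20537551]
```

{"op": "move_arm", "data": {
  "rows": [
    [20,40,0,-0.02,-1],
    [20,40,0,-0.02,-1],
    [20,40,0,-0.02,-1],
    [20,40,0,-0.02,-1],
    [20,40,0,-0.02,-1],
    [20,40,0,-0.02,-1],
    [20,40,0,-0.02,-1],
    [20,40,0,-0.02,-1],
    [20,40,0,-0.02,-1],
    [20,40,0,-0.02,-1],
    [20,40,0,-0.015,-1],
    [20,40,0,0,-1]
  ]
}}

```text
time: 1.3
tool_pos: [0.4227, -0.0104, 0.1893]
tool_rot: [3.141, 0.0, 0.139]
contact_force: [0.9, -0.6, -0.4]
opening: 0.0916
grip_force: 0.0
```

{"op": "move_arm", "data": {
  "rows": [
    [15,34,0,0,-1],
    [15,34,0,0,-1],
    [15,34,0,0,-1],
    [15,34,0,0,-1],
    [15,34,0,0,-1],
    [15,34,0,0,-1],
    [15,34,0,0,-1],
    [15,34,0,0,-1],
    [0,0,0,0,-1],
    [0,0,0,0,-1]
  ]
}}

```text
time: 2.3
tool_pos: [0.5419, 0.2599, 0.1883]
tool_rot: [3.141, 0.002, 0.141]
contact_force: [-0.4, 0.2, -0.5]
opening: 0.0919
grip_force: 0.0
```

```bash
python3 - <<'E'
from h import *
print(monitor.observe()["tool_pos"])
im=vision.read_camera("wrist");cv2.imwrite("pics/w1.png",im[:,:,::-1])
E
```

```text
[0.54186453 0.25989794 0.1883107 ]
```

View pics/w1.png

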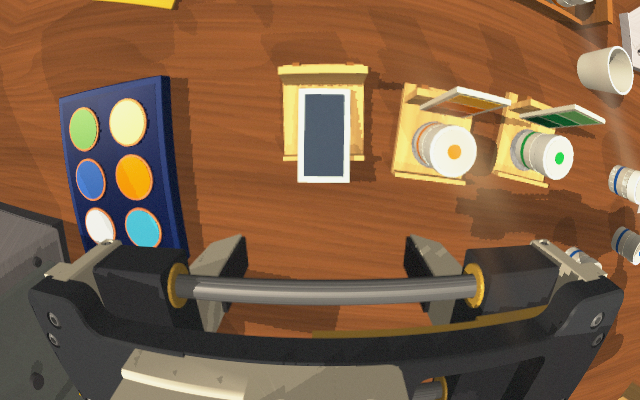

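The wrist view shows the tile aligned with the tool. Its end corners are at (298,182) and (349,182), its foot corners at (299,88) and (350,88), and the lip ends at (283,158) and (363,158).

```bash
cat >> h.py <<'E'
from scipy.spatial.transform import Rotation as Ro
def wplane(uv,z,s):
    c=vision.get_calibration("wrist");K,M=c["K"],c["mount"]
    a=np.array([(uv[0]-K[0,2])/K[0,0],(uv[1]-K[1,2])/K[1,1]]);r=np.linalg.norm(a)
    k=np.sin(r)/r;d=np.array([a[0]*k,-a[1]*k,-np.cos(r)])
    R=Ro.from_euler("xyz",s["tool_rot"]).as_matrix()
    o=s["tool_pos"]+R@M[:3,3];d=R@M[:3,:3]@d
    return (o+d*(z-o[2])/d[2])[:2]
E
python3 - <<'E'
from h import *
s=monitor.observe()
for u,z in (((298,182),.037),((349,182),.037),((299,88),.018),((351,88),.018),((283,158),.026),((363,158),.026),((279,66),.061),((367,67),.061)): print(u,np.round(wplane(u,z,s),4))
E
```

```text
(298, 182) [0.5311 0.2886]
(349, 182) [0.5394 0.2302]
(299, 88) [0.6387 0.3027]
(351, 88) [0.6471 0.2429]
(283, 158) [0.5548 0.3103]
(363, 158) [0.5679 0.2171]
(279, 66) [0.6576 0.3226]
(367, 67) [0.6689 0.233 ]
```

{"op": "move_arm", "data": {
  "rows": [
    [2,1,-30,0,-1],
    [0,0,-30,0,-1],
    [0,0,-30,0,-1],
    [0,0,-30,0,-1],
    [0,0,-20,0,-1],
    [0,0,-15,0,-1],
    [0,0,-14,0,-1],
    [0,0,0,0,-1],
    [0,0,0,0,-1]
  ]
}}

```text
time: 3.25
tool_pos: [0.5446, 0.2602, 0.0208]
tool_rot: [3.142, -0.0, 0.139]
contact_force: [0.3, 0.4, 0.4]
opening: 0.0921
grip_force: 0.0
```

{"op": "move_arm", "data": {
  "newtons": 10,
  "rows": [
    [0,0,0,0,0.2],
    [0,0,0,0,0.5],
    [0,0,0,0,0.7],
    [0,0,0,0,1],
    [0,0,0,0,1],
    [0,0,0,0,1],
    [0,0,0,0,1],
    [0,0,0,0,1]
  ]
}}

```text
time: 4.05
tool_pos: [0.5444, 0.2607, 0.0203]
tool_rot: [3.141, 0.0, 0.14]
contact_force: [-0.5, 0.0, -0.3]
opening: 0.0324
grip_force: 0.0
```

```bash
python3 - <<'E'
from h import *
s=monitor.observe();print(s["opening"],s["grip_force"])
im=vision.read_camera("wrist")[:,:,::-1];b=vision.read_camera("side")[150:350,140:340,::-1]
cv2.imwrite("pics/w2.png",np.hstack([im[0:400,150:550],cv2.resize(b,(400,400))]))
E
```

```text
0.032354061378640005 0.0
```

View pics/w2.png

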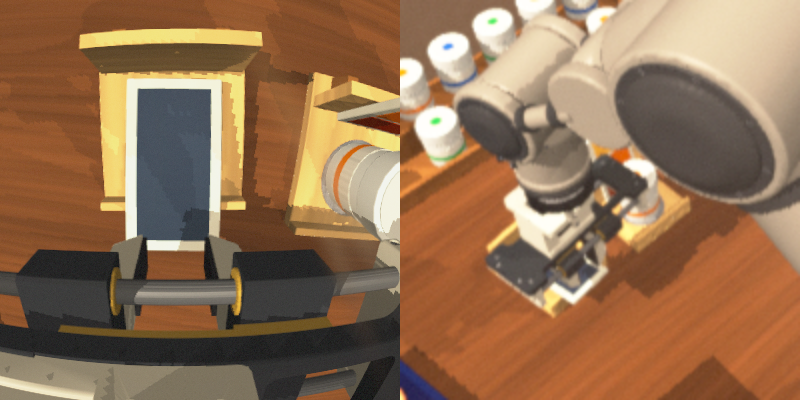

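The wrist view (left) shows the tile flat, with the fingers across its near end at around (130,245) and (215,245). I need numbers to tell whether they are in front of it or under it.

```bash
python3 - <<'E'
from h import *
s=monitor.observe();print(s["opening"],s["grip_force"],s["contact_force"],s["tool_pos"])
for u,z in (((278,80),.018),((370,82),.018),((325,250),.037),((282,238),.037),((368,238),.037),((325,239),.037)): print(u,np.round(wplane(u,z,s),4))
M=vision.get_calibration("wrist");K,m=M["K"],M["mount"]
for p in ([0,.03,0],[0,-.03,0],[0,.03,-.019],[.0095,.03,0],[-.0095,.03,0],[.0095,.016,0],[.0095,-.016,0]):
    q=np.linalg.inv(m)@np.r_[p,1];th=np.arctan2(np.hypot(q[0],q[1]),-q[2]);k=th/np.hypot(q[0],q[1])
    print(p,np.round([K[0,2]+K[0,0]*q[0]*k-150,K[1,2]-K[1,1]*q[1]*k]))
E
```

```text
0.024594948054945658 0.0 [-0.09202479 -0.13922332  0.33473925] [0.54439793 0.26069883 0.02032828]
(278, 80) [0.6374 0.303 ]
(370, 82) [0.6442 0.2455]
(325, 250) [0.5356 0.2588]
(282, 238) [0.5401 0.2871]
(368, 238) [0.5477 0.2328]
(325, 239) [0.5434 0.2599]
[0, 0.03, 0] [218. 227.]
[0, -0.03, 0] [130. 227.]
[0, 0.03, -0.019] [222. 239.]
[0.0095, 0.03, 0] [218. 214.]
[-0.0095, 0.03, 0] [217. 240.]
[0.0095, 0.016, 0] [198. 214.]
[0.0095, -0.016, 0] [150. 214.]
```

```bash
python3 - <<'E'
from h import *
s=monitor.observe();print(s["opening"],s["grip_force"])
im=vision.read_camera("wrist")[:,:,::-1]
cv2.imwrite("pics/w3.png",cv2.resize(im[190:350,225:425],(800,640),interpolation=cv2.INTER_CUBIC)[:600])
E
```

```text
0.024594948054945658 0.0
```

View pics/w3.png

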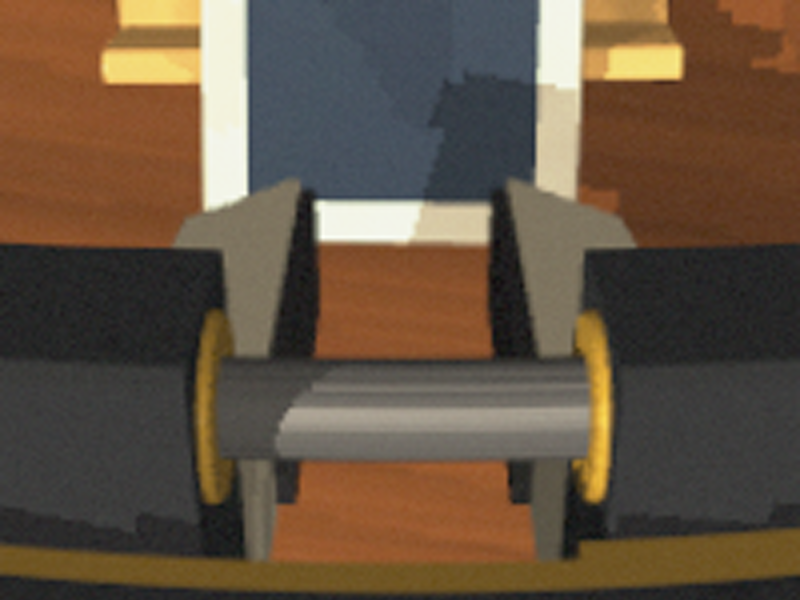

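The fingers (tips at about (300,180) and (510,180) in this crop) sit above the tile's end instead of straddling it. The open tips must therefore end higher than the TCP, so I'll reopen, go lower and close again.

{"op": "move_arm", "data": {
  "newtons": 8,
  "rows": [
    [0,0,0,0,-1],
    [0,0,0,0,-1],
    [0,0,0,0,-1],
    [0,0,0,0,-1],
    [0,0,0,0,-1],
    [0,0,0,0,-1],
    [0,0,0,0,-1],
    [0,0,0,0,-1],
    [0,0,0,0,-1],
    [0,0,-8,0,-1],
    [0,0,-8,0,-1],
    [0,0,0,0,-1]
  ]
}}

```text
time: 5.4
tool_pos: [0.5432, 0.2603, 0.0025]
tool_rot: [3.141, 0.003, 0.14]
contact_force: [-0.4, -0.1, 0.1]
opening: 0.0918
grip_force: 0.0
```

{"op": "move_arm", "data": {
  "newtons": 8,
  "rows": [
    [0,0,0,0,0],
    [0,0,0,0,0.2],
    [0,0,0,0,0.3],
    [0,0,0,0,0.4],
    [0,0,0,0,0.5],
    [0,0,0,0,0.6],
    [0,0,0,0,0.7],
    [0,0,0,0,0.7]
  ]
}}

```text
time: 6.2
tool_pos: [0.5444, 0.2607, 0.0043]
tool_rot: [3.141, 0.0, 0.14]
contact_force: [-0.6, 0.9, -0.6]
opening: 0.0322
grip_force: 0.0
```

```bash
python3 - <<'E'
from h import *
s=monitor.observe();print(s["opening"],s["grip_force"],s["tool_pos"])
im=vision.read_camera("wrist")[:,:,::-1]
b=vision.read_camera("side")[225:305,170:270,::-1]
cv2.imwrite("pics/w4.png",np.hstack([cv2.resize(im[150:300,245:405],(480,450),interpolation=cv2.INTER_CUBIC),cv2.resize(b,None,fx=3.2,fy=5.625,interpolation=cv2.INTER_CUBIC)]))
E
```

```text
0.03216767145381431 0.0 [0.5443694  0.26069702 0.00434752]
```

View pics/w4.png

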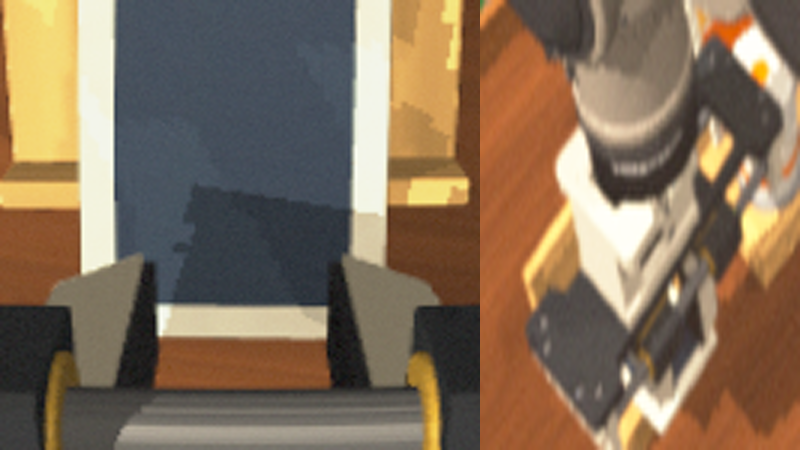

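The fingers (tips at about (142,258) and (342,258) in the crop) still pass above the tile. I'll work out from the tile's apparent width how high the tool and the tips really are.

```bash
python3 - <<'E'
from h import *
s=monitor.observe()
im=cv2.cvtColor(vision.read_camera("wrist"),cv2.COLOR_RGB2HSV)
for r in (150,170,190,205,215):
    row=im[r].astype(int); w=np.where((row[:,1]<60)&(row[:,2]>130))[0]; w=w[(w>255)&(w<400)]
    a,b=w.min()-.5,w.max()+.5
    # find plane z giving 60 mm width
    zs=np.linspace(-.02,.07,91); wd=[np.linalg.norm(wplane((a,r),z,s)-wplane((b,r),z,s)) for z in zs]
    z=np.interp(-.060,-np.array(wd),zs); p=wplane(((a+b)/2,r),z,s)
    # expected tile-top height at that x
    ex=.0375-(p[0]-.535)*np.tan(np.radians(10)); print(r,a,b,round(z,4),"expected",round(ex,4),p)
c=vision.get_calibration("wrist");K,m=c["K"],c["mount"]
def pj(p):
    q=np.linalg.inv(m)@np.r_[p,1];th=np.arctan2(np.hypot(q[0],q[1]),-q[2]);k=th/np.hypot(q[0],q[1]);return np.array([K[0,2]+K[0,0]*q[0]*k,K[1,2]-K[1,1]*q[1]*k])
for x in (-.0095,0,.0095):
  for z in (0,-.01,-.02,-.03,-.04): print(x,z,np.round(pj([x,.0161,z])-pj([x,-.0161,z]),1)[0],np.round(pj([x,.0161,z]),1))
E
```

```text
150 270.5 374.5 0.0239 expected 0.0261 [0.59938186 0.2691971 ]
170 270.5 374.5 0.0264 expected 0.0281 [0.58829098 0.26763375]
190 271.5 373.5 0.026 expected 0.0302 [0.57640556 0.2659912 ]
205 271.5 373.5 0.0286 expected 0.0317 [0.56813636 0.26482565]
215 271.5 373.5 0.0304 expected 0.0326 [0.56267184 0.26405542]
-0.0095 0 46.3 [347.3 239.9]
-0.0095 -0.01 48.4 [348.2 246.1]
-0.0095 -0.02 50.6 [349.3 253. ]
-0.0095 -0.03 53.1 [350.4 260.5]
-0.0095 -0.04 55.8 [351.7 268.7]
0 0 47.1 [347.6 227.3]
0 -0.01 49.3 [348.6 233.1]
0 -0.02 51.6 [349.8 239.5]
0 -0.03 54.2 [351.  246.5]
0 -0.04 57.0 [352.3 254.2]
0.0095 0 47.8 [348.  214.2]
0.0095 -0.01 50.1 [349.  219.5]
0.0095 -0.02 52.6 [350.2 225.4]
0.0095 -0.03 55.3 [351.5 231.8]
0.0095 -0.04 58.3 [352.9 239. ]
```

{"op": "move_arm", "data": {
  "newtons": 8,
  "rows": [
    [0,0,0,0,-1],
    [0,0,0,0,-1],
    [0,0,0,0,-1],
    [0,0,0,0,-1],
    [0,0,0,0,-1],
    [0,0,0,0,-1],
    [0,0,0,0,-1],
    [0,0,0,0,-1],
    [0,0,-2,0,-1],
    [0,0,-2,0,-1],
    [0,0,-2,0,-1],
    [0,0,0,0,-1]
  ]
}}

```text
time: 7.55
tool_pos: [0.5441, 0.2606, -0.0022]
tool_rot: [3.141, 0.001, 0.14]
contact_force: [0.8, 0.2, -0.6]
opening: 0.0917
grip_force: 0.0
```

{"op": "move_arm", "data": {
  "rows": [
    [0,0,-3,0,-1],
    [0,0,-3,0,-1],
    [0,0,-3,0,-1],
    [0,0,-3,0,-1],
    [0,0,0,0,0],
    [0,0,0,0,0.2],
    [0,0,0,0,0.3],
    [0,0,0,0,0.4],
    [0,0,0,0,0.4],
    [0,0,0,0,0.4]
  ]
}}

```text
time: 8.55
tool_pos: [0.5445, 0.2608, -0.0135]
tool_rot: [3.142, -0.0, 0.14]
contact_force: [-0.4, 0.9, 1.0]
opening: 0.0598
grip_force: 8.0
```

The tile is now gripped at 59.8 mm opening. The open fingertips end about 34 mm behind the reported TCP, so I'll use that offset from here on. Next I'll loosen the grip so the tile can pivot and start the arc.

{"op": "move_arm", "data": {
  "newtons": 4,
  "rows": [
    [0,0,0,0,0.4],
    [0,0,0,0,0.4],
    [2.5,0.3,8.4,0,0.4],
    [2.5,0.4,8.5,0,0.4],
    [3.9,0.5,7.9,0,0.4],
    [3.9,0.6,7.8,0,0.4],
    [0,0,0,0,0.4],
    [0,0,0,0,0.4]
  ]
}}

```text
time: 9.35
tool_pos: [0.5575, 0.2625, 0.0193]
tool_rot: [-3.142, -0.001, 0.14]
contact_force: [0.2, -0.1, -1.2]
opening: 0.0597
grip_force: 4.0
```

```bash
python3 - <<'E'
from h import *
s=monitor.observe();print(s["opening"],s["grip_force"],s["tool_pos"],s["contact_force"])
im=vision.read_camera("wrist")[:,:,::-1]
b=vision.read_camera("side")[205:305,165:285,::-1]
cv2.imwrite("pics/w5.png",np.hstack([im[0:300,200:450],cv2.resize(b,(360,300),interpolation=cv2.INTER_CUBIC)]))
E
```

```text
0.05965769426254194 3.9998801797628403 [0.55754619 0.26253352 0.01925132] [ 0.23526709 -0.08102038 -1.172211  ]
```

View pics/w5.png

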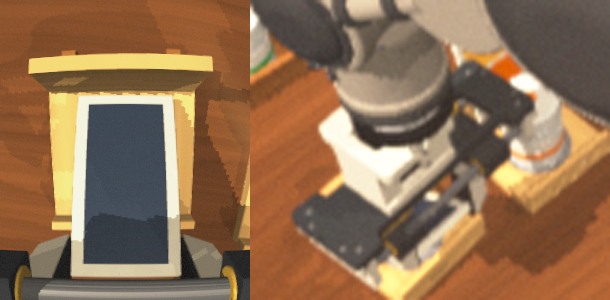

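The picture shows the tile between the fingers with its foot edge at row 96 or so and its end at row 276. I'll check the tilt numerically from the width of the light rim.

```bash
cat > tilt.py <<'E'
from h import *
s=monitor.observe()
im=cv2.cvtColor(vision.read_camera("wrist"),cv2.COLOR_RGB2HSV)
m=((im[...,0]>95)&(im[...,0]<130)&(im[...,1]>50)&(im[...,2]<140)).astype(np.uint8)
m[:, :250]=0;m[:,410:]=0;m[300:]=0
m=cv2.morphologyEx(m,cv2.MORPH_OPEN,np.ones((3,3)))
n,l,st,ce=cv2.connectedComponentsWithStats(m);i=1+np.argmax(st[1:,4]);ys=np.where(l==i)[0];print(st[i])
y0,y1=ys.min(),ys.max()
for r in np.linspace(y0+4,y1-4,5).astype(int):
    x=np.where(l[r]==i)[0];a,b=x.min()-.5,x.max()+.5
    zs=np.linspace(-.02,.16,181);wd=[np.linalg.norm(wplane((a,r),z,s)-wplane((b,r),z,s)) for z in zs]
    z=np.interp(-.0475,-np.array(wd),zs);print(r,a,b,"z",round(z,4),np.round(wplane(((a+b)/2,r),z,s),4))
E
python3 tilt.py
```

```text
[ 285  104   82  128 8973]
108 288.5 361.5 z 0.0106 [0.6357 0.2729]
137 287.5 363.5 z 0.0212 [0.6179 0.27  ]
167 285.5 364.5 z 0.0322 [0.6011 0.268 ]
197 285.5 365.5 z 0.0392 [0.5847 0.2653]
227 354.5 365.5 z -0.02 [0.5454 0.2312]
```

Slope is about 29°, so the tile is pivoting on its foot as planned. Continuing the arc.

{"op": "move_arm", "data": {
  "rows": [
    [5.3,0.7,7,0,0.4],
    [5.3,0.7,7,0,0.4],
    [6.3,0.9,6,0,0.4],
    [6.3,0.9,6,0,0.4],
    [7.2,1,4.9,0,0.4],
    [7.2,1,4.9,0,0.4],
    [8,1.1,3.5,0,0.4],
    [8,1.1,3.5,0,0.4],
    [8,1.1,2,0,0.4],
    [7,1,1.8,0,0.4],
    [0,0,0,0,0.4],
    [0,0,0,0,0.4]
  ]
}}

```text
time: 10.7
tool_pos: [0.626, 0.272, 0.0656]
tool_rot: [3.141, -0.0, 0.14]
contact_force: [-1.3, -1.7, 0.9]
opening: 0.06
grip_force: 4.0
```

```bash
python3 - <<'E'
from h import *
s=monitor.observe();print(s["opening"],s["grip_force"],s["tool_pos"],s["contact_force"])
im=vision.read_camera("wrist")[:,:,::-1];cv2.imwrite("pics/w6.png",im)
b=vision.read_camera("side")[:,:,::-1];cv2.imwrite("pics/s6.png",b)
E
```

```text
0.06002330364270445 4.000225067138672 [0.62602462 0.27196088 0.06563209] [-1.25710827 -1.72565159  0.90854794]
```

{"op": "move_arm", "data": {
  "rows": [
    [1,0,0,0,0.4],
    [0,0,0,0,0.4],
    [0,0,0,0,-0.4],
    [0,0,0,0,-0.6],
    [0,0,0,0,-0.8],
    [0,0,0,0,-1],
    [0,0,0,0,-1],
    [0,0,20,0,-1],
    [0,0,30,0,-1],
    [0,0,40,0,-1],
    [-20,-20,20,0,-1],
    [-40,-20,0,0,-1]
  ]
}}

```text
time: 12.0
tool_pos: [0.5697, 0.232, 0.1787]
tool_rot: [-3.141, -0.008, 0.14]
contact_force: [-0.0, -0.5, -0.1]
opening: 0.0917
grip_force: 0.0
```

```bash
python3 - <<'E'
from h import *
s=monitor.observe();print(s["opening"],s["grip_force"],s["tool_pos"],s["contact_force"])
t=vision.read_camera("top")[160:240,180:290,::-1];b=vision.read_camera("side")[195:310,165:325,::-1]
w=vision.read_camera("wrist")[:,:,::-1];cv2.imwrite("pics/w7raw.png",w);cv2.imwrite("pics/t7raw.png",t)
o=np.hstack([cv2.resize(t,(400,290),interpolation=cv2.INTER_CUBIC),cv2.resize(b,(400,290),interpolation=cv2.INTER_CUBIC)])
o=np.vstack([o,cv2.resize(w[0:248],(800,310))]);cv2.imwrite("pics/o7.png",o)
E
```

```text
0.09166406598844493 0.0 [0.56972667 0.23196566 0.17871769] [-0.04822877 -0.46650602 -0.08751714]
```

View pics/o7.png

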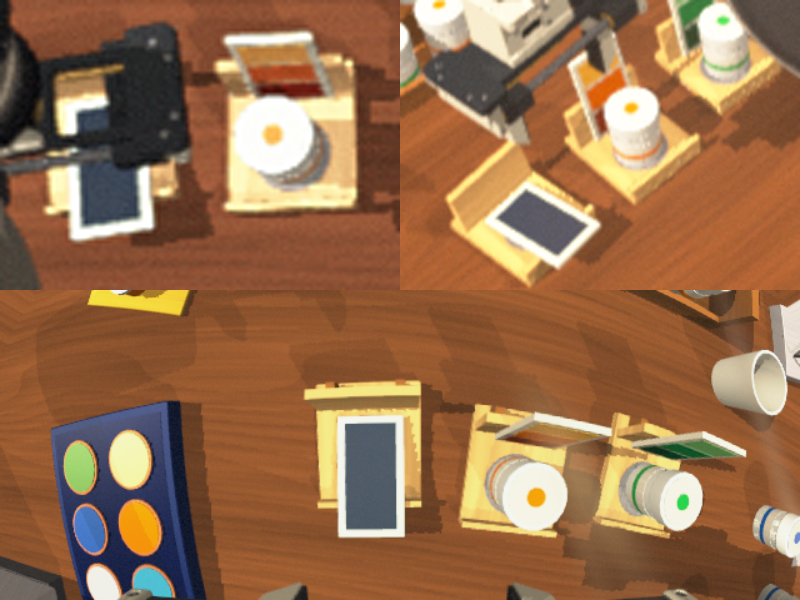

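The composite shows the tile back down on its face, in the wrist panel from (338,417) to (404,537). I stopped at 80°, short of vertical. It has to pass vertical and reach about 100° to lean on the board. I'll re-measure it numerically and repeat the arc further.

```bash
cat > tile.py <<'E'
from h import *
s=monitor.observe();print(s["tool_pos"],s["tool_rot"])
rgb=vision.read_camera("wrist");im=cv2.cvtColor(rgb,cv2.COLOR_RGB2HSV)
def quad():
    navy=((im[...,0]>95)&(im[...,0]<130)&(im[...,1]>40)&(im[...,2]<140)).astype(np.uint8)
    navy[:,:220]=0;navy[:,420:]=0;navy[230:]=0;navy[:70]=0
    navy=cv2.morphologyEx(navy,cv2.MORPH_OPEN,np.ones((3,3)))
    n,l,st,ce=cv2.connectedComponentsWithStats(navy);i=1+np.argmax(st[1:,4])
    c,_=cv2.findContours((l==i).astype(np.uint8),cv2.RETR_EXTERNAL,cv2.CHAIN_APPROX_NONE)
    print(st[i]);return cv2.boxPoints(cv2.minAreaRect(c[0]))
q=quad();q=q[np.argsort(q[:,1])];f=q[:2];e=q[2:]
F=[wplane(p,.0185,s) for p in f];E=[wplane(p,.036,s) for p in e]
Fm,Em=np.mean(F,0),np.mean(E,0);d=Fm-Em;print(q.round(1).tolist());print("field foot",Fm,"end",Em,"len",np.linalg.norm(d),"w",np.linalg.norm(F[0]-F[1]),np.linalg.norm(E[0]-E[1]),"yaw",np.degrees(np.arctan2(d[1],d[0])))
c=(Fm+Em)/2;u=d/np.linalg.norm(d);print("tile end",c-u*.0542,"foot",c+u*.0542)
E
python3 tile.py
```

```text
[0.56393383 0.23090479 0.17542216] [3.14108832e+00 3.07283585e-03 1.39308897e-01]
[ 278  111   40   83 3200]
[[316.0, 110.69999694824219], [277.20001220703125, 111.19999694824219], [317.1000061035156, 193.0], [278.29998779296875, 193.5]]
field foot [0.63380603 0.27253423] end [0.54319313 0.25866919] len 0.09166753550696641 w 0.04391360911546503 0.04407757550151171 yaw 8.69957914146834
tile end [0.53492315 0.25740377] foot [0.64207601 0.27379965]
```

{"op": "move_arm", "data": {
  "newtons": 8,
  "rows": [
    [-10,15,0,0,-1],
    [-10,14,0,0,-1],
    [0,0,-35,0,-1],
    [0,0,-35,0,-1],
    [0,0,-35,0,-1],
    [0,0,-35,0,-1],
    [0,0,-25,0,-1],
    [0,0,-12,0,-1],
    [0,0,-6,0,-1],
    [0,0,-6,0,-1],
    [0,0,0,0,-1],
    [0,0,0,0,-1]
  ]
}}

```text
time: 13.4
tool_pos: [0.5473, 0.2613, -0.0125]
tool_rot: [-3.141, -0.001, 0.14]
contact_force: [-0.5, 0.6, -0.9]
opening: 0.0917
grip_force: 0.3
```

{"op": "move_arm", "data": {
  "newtons": 8,
  "rows": [
    [-3,-1,-1,0,-1],
    [0,0,0,0,0],
    [0,0,0,0,0.2],
    [0,0,0,0,0.3],
    [0,0,0,0,0.4],
    [0,0,0,0,0.4],
    [0,0,0,0,0.4],
    [0,0,0,0,0.4]
  ]
}}

```text
time: 14.2
tool_pos: [0.544, 0.26, -0.0144]
tool_rot: [3.142, -0.0, 0.14]
contact_force: [-0.2, -1.2, -0.1]
opening: 0.0601
grip_force: 8.0
```

{"op": "move_arm", "data": {
  "newtons": 5,
  "rows": [
    [0,0,0,0,0.4],
    [2.5,0.3,8.4,0,0.4],
    [2.5,0.4,8.5,0,0.4],
    [3.9,0.5,7.9,0,0.4],
    [3.9,0.6,7.8,0,0.4],
    [5.3,0.7,7,0,0.4],
    [5.3,0.7,7,0,0.4],
    [6.3,0.9,6,0,0.4],
    [6.3,0.9,6,0,0.4],
    [7,1,4.9,0,0.4],
    [7,1,4.9,0,0.4],
    [0,0,0,0,0.4]
  ]
}}

```text
time: 15.4
tool_pos: [0.5956, 0.2673, 0.0548]
tool_rot: [-3.141, -0.003, 0.139]
contact_force: [-0.2, 0.1, -1.2]
opening: 0.0602
grip_force: 5.0
```

{"op": "move_arm", "data": {
  "rows": [
    [7.8,1.1,3.5,0,0.4],
    [7.8,1.1,3.5,0,0.4],
    [8.2,1.1,2.2,0,0.4],
    [8.2,1.1,2,0,0.4],
    [8.5,1.2,0.7,0,0.4],
    [8.5,1.2,0.5,0,0.4],
    [8.5,1.2,-0.5,0,0.4],
    [6,0.8,-0.7,0,0.4],
    [0,0,0,0,0.4],
    [0,0,0,0,0.4]
  ]
}}

```text
time: 16.4
tool_pos: [0.6573, 0.2757, 0.0648]
tool_rot: [3.141, 0.0, 0.14]
contact_force: [0.5, 0.3, -0.5]
opening: 0.0599
grip_force: 5.0
```

{"op": "move_arm", "data": {
  "rows": [
    [1.5,0.2,-0.3,0,0.4],
    [1.5,0.2,-0.3,0,0.4],
    [0,0,0,0,0.4],
    [0,0,0,0,0.4]
  ]
}}

```text
time: 16.8
tool_pos: [0.6603, 0.2762, 0.0646]
tool_rot: [3.142, -0.0, 0.14]
contact_force: [-0.3, -0.1, -0.8]
opening: 0.0597
grip_force: 5.0
```

{"op": "move_arm", "data": {
  "rows": [
    [1.5,0.2,-0.3,0,0.4],
    [1,0.1,-0.3,0,0.4],
    [0,0,0,0,0.4],
    [0,0,0,0,0.4]
  ]
}}

```text
time: 17.2
tool_pos: [0.6628, 0.2764, 0.0639]
tool_rot: [3.141, 0.0, 0.14]
contact_force: [0.5, -0.2, -1.4]
opening: 0.0603
grip_force: 5.0
```

{"op": "move_arm", "data": {
  "rows": [
    [0,0,0,0,0.2],
    [0,0,0,0,0],
    [0,0,0,0,-0.5],
    [0,0,0,0,-0.8],
    [0,0,0,0,-1],
    [0,0,0,0,-1],
    [0,0,20,0,-1],
    [0,0,30,0,-1],
    [0,0,40,0,-1],
    [-40,-20,30,0,-1],
    [-40,-20,0,0,-1],
    [-40,-20,0,0,-1]
  ]
}}

```text
time: 18.4
tool_pos: [0.5448, 0.2174, 0.1828]
tool_rot: [-3.141, -0.003, 0.14]
contact_force: [0.7, -0.5, -0.2]
opening: 0.0919
grip_force: 0.0
```

```bash
python3 - <<'E'
from h import *
s=monitor.observe();print(s["tool_pos"],s["opening"])
def blue(im):
    h=cv2.cvtColor(im,cv2.COLOR_RGB2HSV);return ((h[...,0]>95)&(h[...,0]<130)&(h[...,1]>60)).astype(np.uint8)
for n,(x0,x1,y0,y1) in {"side":(175,250,215,310),"top":(180,232,160,240)}.items():
    im=vision.read_camera(n);m=blue(im)[y0:y1,x0:x1];k,l,st,ce=cv2.connectedComponentsWithStats(m)
    for i in range(1,k):
        if st[i,4]>8:print(n,st[i][:5]+np.array([x0,y0,0,0,0]),ce[i]+[x0,y0],im[y0:y1,x0:x1][l==i].mean(0).round())
    cv2.imwrite(f"pics/{n}8.png",im[:,:,::-1])
# expected outline of a standing tile, stand frame -> pixels
th=np.radians(8);R=np.array([[np.cos(th),-np.sin(th)],[np.sin(th),np.cos(th)]])
for y in(.03,-.03):
  for x,z in((.029,.013),(.029+.0191,.013+.108)):
    p=R@[x,y]+[.6117,.2715];print("exp",y,z,[np.round(proj(n,[*p,z]),1).tolist() for n in("side","top")])
E
```

```text
[0.54479202 0.21742683 0.18275328] 0.09191614235255353
side [187 243  18  19 150] [195.86666667 251.78666667] [ 89. 127. 157.]
side [193 252  16  19 148] [200.42567568 260.83783784] [ 60.  78. 144.]
side [198 262  15  17 110] [204.7        269.65454545] [57. 46. 90.]
top [190 171  26  16 255] [202.34901961 178.42745098] [37. 55. 92.]
exp 0.03 0.013 [[198.1, 284.4], [197.4, 188.7]]
exp 0.03 0.121 [[183.2, 255.5], [182.9, 172.8]]
exp -0.03 0.013 [[215.2, 268.8], [218.8, 185.4]]
exp -0.03 0.121 [[201.8, 239.7], [206.3, 169.2]]
```

Three blue fields are stacked in the side view at about (196,252), (200,261) and (205,270), so the tile is standing face out. On to the jars.

{"op": "move_arm", "data": {
  "rows": [
    [-9,-42,0,0,-1],
    [-9,-42,0,0,-1],
    [-9,-42,0,0,-1],
    [-9,-42,0,0,-1],
    [-9,-42,0,0,-1],
    [-9,-42,0,0,-1],
    [-9,-42,0,0,-1],
    [-9,-42,0,0,-1],
    [-9,-42,0,0,-1],
    [-10,-42,0,0,-1],
    [0,0,0,0,-1],
    [0,0,0,0,-1]
  ]
}}

```text
time: 19.7
tool_pos: [0.4549, -0.203, 0.1819]
tool_rot: [3.142, -0.001, 0.137]
contact_force: [0.6, 1.1, -0.9]
opening: 0.0922
grip_force: 0.0
```

```bash
cat > dots.py <<'E'
from h import *
s=monitor.observe();print(s["tool_pos"].round(4),s["contact_force"].round(2))
im=vision.read_camera("wrist");h=cv2.cvtColor(im,cv2.COLOR_RGB2HSV)
m=((h[...,0]>100)&(h[...,0]<128)&(h[...,1]>120)&(h[...,2]>70)).astype(np.uint8)
k,l,st,ce=cv2.connectedComponentsWithStats(m)
for i in range(1,k):
    x,y,w,hh,a=st[i]
    if a>15 and max(w,hh)<30: print(ce[i].round(1),st[i][2:],wplane(ce[i],.068,s).round(4))
E
python3 dots.py
```

```text
[ 0.4549 -0.203   0.1819] [ 0.6   1.14 -0.85]
[411.   38.7] [ 15  14 154] [ 0.6187 -0.268 ]
[324.1 187.5] [ 15  14 160] [ 0.4523 -0.203 ]
[382.8 226.4] [23 12 50] [ 0.4177 -0.2724]
```

{"op": "move_arm", "data": {
  "newtons": 15,
  "rows": [
    [-2,0,-30,0,-1],
    [0,0,-30,0,-1],
    [0,0,-30,0,-1],
    [0,0,-30,0,-1],
    [0,0,-30,0,-1],
    [0,0,-15,0,-1],
    [0,0,-13,0,-1],
    [0,0,0,0,-1],
    [0,0,0,0,0],
    [0,0,0,0,0.3],
    [0,0,0,0,0.6],
    [0,0,0,0,0.6]
  ]
}}

```text
time: 20.95
tool_pos: [0.4531, -0.2022, 0.0044]
tool_rot: [3.141, -0.001, 0.14]
contact_force: [0.3, -0.7, -0.5]
opening: 0.0646
grip_force: 0.0
```

{"op": "move_arm", "data": {
  "newtons": 15,
  "rows": [
    [0,0,0,0,0.6],
    [0,0,0,0,0.6],
    [0,0,0,0,0.6]
  ]
}}

```text
time: 21.25
tool_pos: [0.4528, -0.2021, 0.0041]
tool_rot: [3.141, -0.0, 0.14]
contact_force: [0.0, 1.4, 4.2]
opening: 0.0554
grip_force: 15.0
```

{"op": "move_arm", "data": {
  "rows": [
    [0,0,5,0,0.6],
    [0,0,10,0,0.6],
    [0,0,10,0,0.6],
    [0,0,0,0,0.6],
    [0,0,0,0,0.6],
    [0,0,0,0,0.6]
  ]
}}

```text
time: 21.85
tool_pos: [0.4525, -0.202, 0.0286]
tool_rot: [-3.141, 0.0, 0.14]
contact_force: [-0.2, -0.2, -2.4]
opening: 0.0556
grip_force: 15.0
```

```bash
cat > fz.py <<'E'
from h import *
F=[]
for i in range(4): vision.read_camera("wrist");s=monitor.observe();F.append(s["contact_force"][2])
print(np.round(F,2),np.mean(F),s["tool_pos"],s["opening"],s["grip_force"])
E
python3 fz.py
```

```text
[-2.51 -1.76 -2.26 -2.74] -2.3173905802635533 [ 0.45247253 -0.20195614  0.02847828] 0.055327189197535535 14.999927580356598
```

About 2.3 N on lifting, so this jar (nearest the base) is the full one. The other two can stay where they are. I'll raise it and carry it to a hover short of the stand.

{"op": "move_arm", "data": {
  "newtons": 20,
  "rows": [
    [0,0,25,0,0.6],
    [0,0,35,0,0.6],
    [0,0,35,0,0.6],
    [0,10,35,0,0.6],
    [0,20,30,0,0.6],
    [5,30,0,0,0.6],
    [5,38,0,0,0.6],
    [5,38,0,0,0.6],
    [5,38,0,0,0.6],
    [5,38,0,0,0.6],
    [8,38,0,0,0.6],
    [8,38,0,0,0.6]
  ]
}}

```text
time: 23.25
tool_pos: [0.4935, 0.0875, 0.1886]
tool_rot: [3.141, 0.0, 0.14]
contact_force: [1.5, -0.1, -2.7]
opening: 0.0557
grip_force: 20.0
```

{"op": "move_arm", "data": {
  "rows": [
    [8,38,0,0,0.6],
    [8,38,0,0,0.6],
    [6,38,0,0,0.6],
    [5,30,0,0,0.6],
    [5,25,0,0,0.6],
    [0,0,0,0,0.6],
    [0,0,0,0,0.6],
    [0,0,0,0,0.6]
  ]
}}

```text
time: 24.05
tool_pos: [0.5254, 0.254, 0.1885]
tool_rot: [3.141, 0.001, 0.139]
contact_force: [0.5, -1.2, -2.5]
opening: 0.0557
grip_force: 20.0
```

```bash
python3 - <<'E'
from h import *
s=monitor.observe();print(s["tool_pos"].round(4),s["opening"],s["contact_force"])
im=vision.read_camera("wrist");cv2.imwrite("pics/w9.png",im[:,:,::-1]);h=cv2.cvtColor(im,cv2.COLOR_RGB2HSV)
w=((h[...,0]>10)&(h[...,0]<32)&(h[...,1]>50)&(h[...,2]>150)).astype(np.uint8)  # beech
w=cv2.morphologyEx(w,cv2.MORPH_OPEN,np.ones((3,3)));k,l,st,ce=cv2.connectedComponentsWithStats(w)
for i in range(1,k):
    if st[i,4]>300: print("wood",st[i],ce[i].round())
g=((h[...,1]<75)&(h[...,2]>60)&(h[...,2]<215)).astype(np.uint8);g=cv2.morphologyEx(g,cv2.MORPH_OPEN,np.ones((3,3)))
k,l,st,ce=cv2.connectedComponentsWithStats(g)
for i in range(1,k):
    if st[i,4]>150: print("grey",st[i],ce[i].round(1),wplane(ce[i],.012,s).round(4),im[l==i].mean(0).round())
# exp felt centre, dot of lid
M=((h[...,0]>95)&(h[...,0]<130)&(h[...,1]>60)).astype(np.uint8);k,l,st,ce=cv2.connectedComponentsWithStats(M)
for i in range(1,k):
    if st[i,4]>30 and 150<ce[i][0]<450: print("blue",st[i],ce[i].round(1),im[l==i].mean(0).round())
E
```

```text
[0.5254 0.254  0.1885] 0.05565586403554047 [ 0.48207309 -1.21450798 -2.51459611]
wood [ 434    0  133   49 2442] [515.  16.]
wood [ 333   16   50   42 1127] [360.  34.]
wood [419  17  64  22 404] [450.  28.]
wood [171  19  45  27 745] [189.  35.]
wood [   0   32   45   55 1482] [22. 62.]
wood [ 575   34   37   44 1118] [593.  57.]
wood [428  36  62  38 908] [463.  55.]
wood [164  47  65  19 932] [196.  56.]
wood [ 186   50  106   34 1383] [247.  71.]
wood [  187    68   430   142 20993] [408. 130.]
wood [186  82  92  14 616] [235.  88.]
wood [ 107   86   36   48 1086] [127. 113.]
wood [ 584   87   56   98 1696] [617. 126.]
wood [  9  92  49  29 993] [ 36. 105.]
wood [369 112  20  31 478] [378. 126.]
wood [ 19 119  40  13 325] [ 39. 125.]
wood [ 113  143   36   45 1305] [130. 165.]
wood [191 147  64  12 364] [223. 152.]
wood [ 39 161  34  53 819] [ 57. 183.]
wood [ 193  183  111   53 4132] [243. 209.]
wood [ 360  208  241   83 4618] [482. 242.]
wood [202 234  69  18 775] [231. 243.]
wood [ 49 244  54  35 407] [ 76. 263.]
wood [624 251  16  51 574] [632. 277.]
wood [416 267  14  44 339
[... 1047 characters left out ...]
12779] [332.9 268.5] [0.3933 0.224 ] [148. 140. 123.]
grey [    0   203   409   197 31248] [133.4 333.8] [0.1769 0.5702] [103.  98.  86.]
grey [620 222  20  32 483] [630.2 236.9] [ 0.4976 -0.3859] [117. 110.  97.]
grey [ 235  236   37   43 1028] [251.6 257.5] [0.3933 0.3373] [133. 122. 101.]
grey [ 430  240  175   81 6527] [513.9 285.2] [ 0.3864 -0.0821] [106.  99.  87.]
grey [ 558  290   66   46 1681] [593.  313.2] [ 0.3124 -0.3716] [74. 73. 72.]
grey [476 362  43  34 718] [498.1 378.1] [ 0.149  -0.1689] [88. 83. 73.]
blue [ 294   43   56   31 1355] [321.7  56.9] [40. 66. 98.]
blue [289 196  71  21 193] [323.7 201.2] [ 58.  84. 122.]
blue [310 265  32  15 398] [325.5 272.9] [ 36.  89. 152.]
```

The felt inlay is found at (0.602, 0.270), which agrees with the geometry. I'll move over it and lower.

{"op": "move_arm", "data": {
  "rows": [
    [20,4,0,0,0.6],
    [20,4,0,0,0.6],
    [20,4,0,0,0.6],
    [16,4,0,0,0.6],
    [0,0,-20,0,0.6],
    [0,0,-30,0,0.6],
    [0,0,-30,0,0.6],
    [0,0,-30,0,0.6],
    [0,0,-25,0,0.6],
    [0,0,-15,0,0.6],
    [0,0,0,0,0.6],
    [0,0,0,0,0.6]
  ]
}}

```text
time: 25.3
tool_pos: [0.6024, 0.2707, 0.0398]
tool_rot: [-3.141, -0.001, 0.139]
contact_force: [0.6, -0.9, -2.2]
opening: 0.0555
grip_force: 20.0
```

{"op": "move_arm", "data": {
  "rows": [
    [-1,0,-8,0,0.6],
    [0,0,-7,0,0.6],
    [0,0,-4,0,0.6],
    [0,0,-2,0,0.6],
    [0,0,0,0,0.6],
    [0,0,0,0,0.6]
  ]
}}

```text
time: 25.9
tool_pos: [0.6008, 0.271, 0.0179]
tool_rot: [3.142, -0.0, 0.14]
contact_force: [-0.2, 0.5, -3.5]
opening: 0.0555
grip_force: 20.0
```

{"op": "move_arm", "data": {
  "rows": [
    [0,0,-1,0,0.6],
    [0,0,-1,0,0.6],
    [0,0,0,0,0.6],
    [0,0,0,0,0.6],
    [0,0,0,0,0.6]
  ]
}}

```text
time: 26.4
tool_pos: [0.6009, 0.271, 0.0162]
tool_rot: [-3.142, -0.001, 0.14]
contact_force: [-0.8, 0.3, 1.1]
opening: 0.0555
grip_force: 20.0
```

Touchdown: the force has swung from −2.5 to about +1 N. Releasing gently and then rising.

{"op": "move_arm", "data": {
  "newtons": 5,
  "rows": [
    [0,0,-0.3,0,0.6],
    [0,0,0,0,0.2],
    [0,0,0,0,0],
    [0,0,0,0,-0.5],
    [0,0,0,0,-1],
    [0,0,0,0,-1],
    [0,0,0,0,-1],
    [0,0,15,0,-1],
    [0,0,30,0,-1],
    [0,0,40,0,-1],
    [0,0,40,0,-1],
    [0,0,40,0,-1]
  ]
}}

```text
time: 27.6
tool_pos: [0.6006, 0.2709, 0.1835]
tool_rot: [-3.141, -0.001, 0.14]
contact_force: [1.1, -0.1, -0.3]
opening: 0.0915
grip_force: 0.0
```

{"op": "move_arm", "data": {
  "rows": [
    [-20,-35,0,0,-1],
    [-20,-40,0,0,-1],
    [-20,-40,0,0,-1],
    [-20,-40,0,0,-1],
    [-20,-40,0,0,-1],
    [-20,-40,0,0,-1],
    [0,0,0,0,-1],
    [0,0,0,0,-1]
  ]
}}

```text
time: 28.4
tool_pos: [0.4809, 0.0352, 0.1819]
tool_rot: [3.141, -0.002, 0.137]
contact_force: [0.3, 0.6, -0.5]
opening: 0.0919
grip_force: 0.0
```

```bash
python3 - <<'E'
from h import *
s=monitor.observe();print(s["tool_pos"],s["opening"],s["time"])
t=vision.read_camera("top");d=vision.read_camera("side");cv2.imwrite("pics/tf.png",t[:,:,::-1]);cv2.imwrite("pics/sf.png",d[:,:,::-1])
for n,im,(x0,x1,y0,y1) in(("side",d,(175,260,215,310)),("top",t,(180,235,160,240)),("top",t,(370,470,170,270))):
    h=cv2.cvtColor(im,cv2.COLOR_RGB2HSV);m=((h[...,0]>95)&(h[...,0]<130)&(h[...,1]>60)).astype(np.uint8)[y0:y1,x0:x1]
    k,l,st,ce=cv2.connectedComponentsWithStats(m)
    for i in range(1,k):
        if st[i,4]>6:print(n,st[i][:5]+np.array([x0,y0,0,0,0]),(ce[i]+[x0,y0]).round(1),im[y0:y1,x0:x1][l==i].mean(0).round(),"as dot:",plane(n,ce[i]+[x0,y0],.080 if x0<300 else .068).round(4))
th=np.radians(8);R=np.array([[np.cos(th),-np.sin(th)],[np.sin(th),np.cos(th)]])
for n in("side","top"):
  print(n,[np.round(proj(n,[*(R@[x,y]+[.6117,.2715]),z]),1).tolist() for y in(.03,-.03) for x,z in((.029,.013),(.0481,.121))])
# white rim of the tile in the side view
h=cv2.cvtColor(d,cv2.COLOR_RGB2HSV);w=((h[...,1]<55)&(h[...,2]>150)).astype(np.uint8)[220:310,170:260]
k,l,st,ce=cv2.connectedComponentsWithStats(w)
for i in range(1,k):
    if st[i,4]>15:print("white",st[i][:5]+np.array([170,220,0,0,0]))
E
```

```text
[0.48093519 0.03517067 0.18186138] 0.09185246047792638 28.4
side [187 243  18  18 146] [195.8 251.7] [ 88. 124. 154.] as dot: [0.6755 0.2686]
side [193 252  16  18 141] [200.2 260.8] [ 58.  69. 122.] as dot: [0.6438 0.277 ]
side [210 267   6   4  20] [212.5 268.5] [112. 166. 244.] as dot: [0.6031 0.2692]
side [198 270   3   6   9] [199.3 272.9] [57. 49. 79.] as dot: [0.6153 0.2994]
top [188 171  28  16 257] [202.1 178.2] [35. 53. 84.] as dot: [0.6502 0.2715]
top [199 195   6   5  21] [201.4 196.8] [ 92. 151. 236.] as dot: [0.6004 0.2715]
top [405 186   6   5  24] [407.5 188. ] [ 98. 154. 236.] as dot: [ 0.6182 -0.2672]
top [439 228   5   6  25] [441.  230.6] [ 88. 143. 228.] as dot: [ 0.5052 -0.3481]
side [[198.1, 284.4], [183.2, 255.5], [215.2, 268.8], [201.8, 239.7]]
top [[197.4, 188.7], [182.9, 172.8], [218.8, 185.4], [206.3, 169.2]]
white [247 230  13  26 256]
white [183 239  20  36 116]
white [251 257   9   5  21]
white [201 259  28  35 616]
```

The jar's lid dot puts it at about (0.602, 0.270), on the felt. The tile's rim lands within a pixel of where a 10° lean predicts, and the other two jars have not moved.

```bash
python3 -c "
from cell import workorder
print(workorder.hand_in())"
```

```text
the job is handed in; nothing more can be done
None
```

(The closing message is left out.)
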